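# Start the clamp nut on the hand press and run it down

## Robot

A 6-joint arm with a two-finger parallel gripper is mounted at the origin on the work surface. World frame = base frame: x ahead of the robot, y to its left, z up, the work surface at z = 0. Lengths are in m, angles in rad, forces in N, time in s.
With the tool pointing down it reaches from about 0.325 to 0.85 m from the base axis. Payload 15.5 kg.
Tool frame: the origin (TCP) lies on the centre line of the jaws, within the pads' length; the fingertips stand 14 mm ahead of it and the grasp point (between the pads) lies 5 mm behind it; z points along the fingers, y is the line along which they close (so a half turn about z gives the same grasp; the last joint's range is limited). The gripper opens to 91 mm and grips with 3 to 60 N. Pads are 32 mm wide; open, the fingers measure 118 mm over their backs; the gripper's body (76 mm by 178 mm) begins 60 mm behind the grasp point.
Start: joints at [1.206, 0.494, 1.345, -0, 1.302, -0.096], TCP at [0.166, 0.603, 0.228] pointing down, gripper open.
Joint ranges: [-2.91, 2.91], [-0.82, 2.16], [0.22, 2.67], [-1.22, 4.37], [0.12, 2.79], [-3.08, 3.08]. Speed limits (rad/s): [1.89, 1.89, 2.57, 3.01, 3.01, 3.01].

## Interface

Orientations are given as [roll, pitch, yaw] about the fixed x, y, z axes, in that order (R = Rz(yaw) Ry(pitch) Rx(roll)).
In Python, from rig import arm gives the robot as it stands. The module is installed in compiled form; this text tells all that it offers.
- The arm moves only by the tool servo_tool, never from a script. Its argument "rows" is one flat list of numbers, 7 for each row, row after row: the finger opening in m, from 0 to 0.0912, then the shift along the tool's x, y, z in m, then the turn, a rotation vector about the tool's x, y, z in rad. In form: [gripper, tx, ty, tz, ax, ay, az, gripper, tx, ty, tz, ax, ay, az, ...]. A call has 1 to 10 rows; each row is the pose to reach, as a shift and turn from the pose commanded when the call began, along the tool's axes at that moment; what a row does not reach only later rows make up. A row lasts 1/12 s, in which the tool goes at most 41.7 mm and 7.16 degrees, less where a joint would pass 70% of its speed; a pose out of reach is approached as far as the arm can. A call with a gripper value outside its range is refused whole. The fingers move at their own pace and stop on an object; "squeeze" is the grip in N (left out, the last holds). Time passes only in rows, so rows that repeat a pose let the fingers close. It gives the time, the measured TCP pose, the force, the opening and the grip force at its end, in the units of the state.
- arm.state(): the state, without advancing time (a new reading comes with each control period).
- arm.read_camera(name): name is "side" or "top" or "wrist"; returns (picture, depth): 400x640x3 uint8, red, green, blue; 400x640 float32, m along the optical axis (not along the pixel's ray), 0 where there is no reading.
- arm.camera_model(name): a dict with "camera_matrix" (3x3 intrinsics, pixels), "k1" (the pictures are not rectified: a ray, as slopes to the right and down, at radius r is drawn at 1 + k1 r^2 times it, then the intrinsics apply), "T" (4x4, takes a point from camera to world coordinates). Camera axes: x right, y up, looking along -z (the intrinsics and any distortion apply to the point x, -y, -z); pixel columns grow to the right and rows downward; lengths in m; the calibration is good to about 2 mm. A picture is of the moment at which its call begins: read the wrist's pose just before it. camera_model takes no time and is no camera call; for the wrist camera it gives the pose at the moment of the call.
- arm.finish_job(): hands the job in; it is judged then, once.
The state is a dict: "clock": time; "q": joint angles; "joint_velocities": joint speeds; "joint_efforts": joint torques, N m; "tool_pos": TCP position; "orientation": TCP orientation; "force": force on the tool from outside, world axes, zero at the start; "torque": the same for the moment, N m; "grip_width": finger opening in m; "gripper_force": force on a finger pad.
Only numpy, scipy, OpenCV 4.12 (cv2) and the standard library are available. Lean on these libraries where they do the work, as an engineer would, in place of code of your own. Each camera call takes 0.05 s, during which the arm holds its last target. There are 200 camera calls.

## Task

The brass clamp nut is only sitting on top of the hand press's stud. Turn it backward (anticlockwise from above) until you feel the thread starts drop in, then turn it forward (clockwise) to run it on until the strap holds the wooden staking block snugly, without forcing it, and let go. Leave the block where it stands and do not disturb the parts lying around.

Things in the scene. Friction and masses are not known exactly. Their poses are not given: they have to be found in the camera images.
- press: Dark green bench hand press, fixed. Origin: on the vertical axis of its clamp stud, at table level; z up. Bed plate 150 mm (x) by 420 mm (y, -130 to +290), 25 mm thick. Column 60 mm square, 315 mm tall, around y = +235 mm; head and ram reach in to y = +160 mm; spoked lever at y = +310 mm.
- stud_top (a point): Centre of the top of the steel stud, 95 mm above the table. Coarse right-hand thread, crests 34 mm across, three starts 120 deg apart, lead 30 mm a turn. How the stud is turned about its axis differs from run to run and is not told (this point only turns with the press).
- stud_land (a point): On the stud's axis at the level of the three flat lands (92 mm above the table, each 80 deg long) on which the nut's lugs sit at first. Anticlockwise of each land is an open slot, 40 deg wide, down into the thread. A nut that is held up passes over the slots without dropping and comes to the next lands.
- nut: Loose brass nut, 68 mm tall, about 0.25 kg, set level on the lands. Origin: centre of the skirt's lower rim, at first 91 mm above the table; z up. Round hollow skirt 50 mm across, 36 mm tall, three lugs inside. It must turn 20 to 85 deg anticlockwise to bring its lugs over the slots; there it drops 7 to 10 mm if not held up, and then has at most 20 deg of room anticlockwise.
- nut_head (a point): Centre of the top of the nut's solid hexagon head, 30 mm across flats, 32 mm tall; flats look along the nut's x axis and every 60 deg from it. After the drop, clockwise turning draws the nut down 4.8 mm per rad (2 mm vertical play): it meets the strap in 2 to 4 mm, pushes it 4 mm to the block; 1.5 to 2.2 rad in all. Then the torque rises; 0.2 to 0.3 N m is snug. Friction holds it when let go.
- nut_mark (a point): Small dark punch mark on the outside of the nut's skirt, 25 mm from the axis and 18 mm above the rim, 40 deg anticlockwise from the nut's x axis. At the start it points along the press's x axis; while the nut is still up on the lands it must not go clockwise from there (more than about 15 deg).
- strap (a joint): How far the dark steel clamp strap is pushed down, m: 0 = up (a 3 N spring of 0.15 N/mm), 0.004 = meets the block. A 10 mm thick bar around the stud under the nut (60 mm square there, top 79 mm above the table when up), reaching 30 mm wide to y = -103 mm of the press.
- block: Loose wooden staking block, 50 mm (x) by 45 mm (y) by 40 mm tall, 0.12 kg. Origin: centre of its underside. It stands on the bed plate under the strap's end, around y = -80 mm of the press, its top 4 mm under the strap.
- bushing: Brass bushing standing on the bed plate, 28 mm across, 22 mm tall, bystander. Origin: centre of its underside.
- arbor: Dark steel stepped arbor standing on the slate on the robot's side of the press, 34 mm across at the foot, 75 mm tall, bystander. Origin: centre of its underside.
- punch: Steel hexagonal punch lying on the slate beyond the press, 11 mm thick, 100 mm long, bystander. Origin: underside of the shank's middle.
There are look-alikes about, which are no part of the job. There is more than one size of the nut; the one meant has the size given above.

How it is judged:
By the outcome, as a careful person would: the job done as asked, in the order asked, and still so for the second after the job is handed in, with the robot touching nothing.
It also fails if it takes over 69 s, if anything falls off the work surface, if the arm or the gripper's body presses on something with over 40 N, if the wrist force passes 120 N, or if a joint passes its speed limit or range.

## Working session

There is one attempt and no reset: what is moved stays moved. The work goes in short steps, Python scripts to look and compute and a tool call to move; the robot and the scene stay as the last step left them, time stands still between calls to the robot, and variables do not carry over. Pictures are saved under pics/ and viewed, at most 10 in all, crops included, and the job is handed in when it is done.

Besides the shell and the picture viewer there is one more tool, called in YAML: its name, and indented under it one key for each argument. servo_tool: Moves the arm, as the interface text tells. Its arguments: {"type":"object","properties":{"rows":{"type":"array","items":{"type":"number"}},"squeeze":{"type":"number"}},"required":["rows"]}

```bash
mkdir -p pics
cat > h.py <<'E'
import numpy as np, cv2
from rig import arm
def grab(n):
    m=arm.camera_model(n); p,d=arm.read_camera(n); return p,d,m
def world(d,m):
    K=m["camera_matrix"];K=np.array(K);h,w=d.shape
    u,v=np.meshgrid(np.arange(w),np.arange(h))
    pts=np.stack([u,v],-1).reshape(-1,1,2).astype(float)
    s=cv2.undistortPoints(pts,K,np.array([m["k1"],0,0,0,0.])).reshape(h,w,2)
    P=np.stack([s[...,0]*d,-s[...,1]*d,-d,np.ones_like(d)],-1)
    return (P@np.array(m["T"]).T)[...,:3]
def proj(P,m):
    T=np.linalg.inv(np.array(m["T"]));c=T[:3,:3]@np.array(P)+T[:3,3]
    x,y=c[0]/-c[2],-c[1]/-c[2];r=1+m["k1"]*(x*x+y*y)
    K=np.array(m["camera_matrix"]);return K[0,0]*x*r+K[0,2],K[1,1]*y*r+K[1,2]
E
python3 - <<'E'
from h import *
for n in("top","side"):
    p,d,m=grab(n);np.savez(n,p=p,d=d,W=world(d,m));cv2.imwrite(f"pics/{n}0.png",p[...,::-1])
    print(n,np.round(m["T"],3).tolist(),m["k1"],np.round(m["camera_matrix"],1).tolist())
print(arm.state())
E
```

```text
top [[0.027, 0.986, -0.164, 0.472], [-1.0, 0.028, 0.008, -0.049], [0.013, 0.164, 0.986, 0.788], [0.0, 0.0, 0.0, 1.0]] -0.09176444311969961 [[387.9, 0.0, 319.4], [0.0, 387.9, 204.0], [0.0, 0.0, 1.0]]
side [[-0.753, -0.478, 0.452, 0.901], [0.658, -0.537, 0.528, 0.306], [-0.01, 0.695, 0.719, 0.616], [0.0, 0.0, 0.0, 1.0]] -0.0463951361081945 [[479.0, 0.0, 311.2], [0.0, 479.0, 192.0], [0.0, 0.0, 1.0]]
{'clock': 0.1, 'q': array([ 1.20651242e+00,  4.94142379e-01,  1.34606687e+00,  1.45547792e-05,
        1.30249853e+00, -9.55239138e-02]), 'joint_velocities': array([-0.00085753, -0.00086859, -0.0020144 , -0.00099404, -0.00045578,
       -0.00075471]), 'joint_efforts': array([ 2.02570671e-03, -8.80238414e+01, -3.82546878e+01,  7.08935363e-02,
        4.83456929e-02, -2.86345838e-06]), 'tool_pos': array([0.16585001, 0.60225488, 0.2273854 ]), 'orientation': array([-3.14048395e+00, -1.20325094e-04,  2.87282873e+00]), 'force': array([-0.42230439,  0.22200828, -0.02546995]), 'torque': array([-0.00450254,  0.06236232,  0.03286433]), 'gripper_force': 0.0, 'grip_width': 0.0911034476643821}
```

View pics/top0.png

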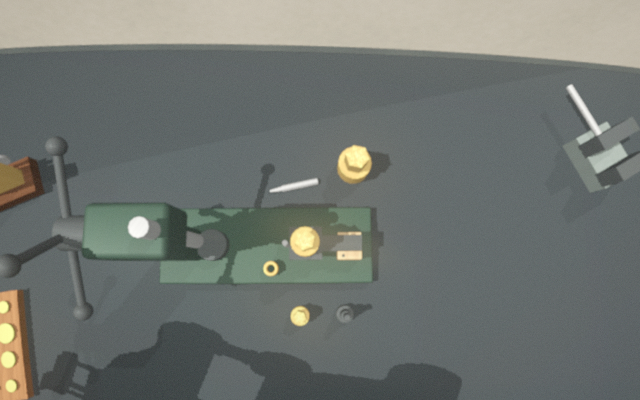

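View pics/side0.png

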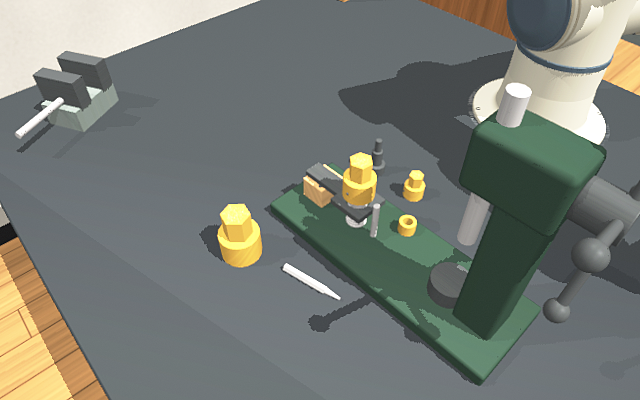

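Candidates for the nut are a big nut on the slate (top 355,163), a small nut (300,316) and the one on the stud (305,240). The one on the stud fits, because it sits over the strap and its size should be 50 mm across the skirt. I'll measure it and confirm in a crop.

Run:
```python
from h import *
z=np.load("top.npz");W=z["W"];p=z["p"]
hsv=cv2.cvtColor(p,cv2.COLOR_RGB2HSV)
br=((hsv[...,0]>15)&(hsv[...,0]<32)&(hsv[...,1]>110)&(hsv[...,2]>90))
n,l,s,c=cv2.connectedComponentsWithStats(br.astype(np.uint8))
for i in range(1,n):
    if s[i,4]>60:
        P=W[l==i];t=P[P[:,2]>P[:,2].max()-.006]
        print(c[i].round(),s[i,4],"max z",P[:,2].max().round(4),"top ctr",np.median(t,0).round(4),cv2.minAreaRect((t[:,:2]*1000).astype(np.float32)))
# bed plate: z ~25mm
m=(abs(W[...,2]-.025)<.006)&(hsv[...,0]>40)&(hsv[...,0]<95)&(hsv[...,1]>70)
P=W[m][:,:2]*1000;print("bed",m.sum(),cv2.minAreaRect(P.astype(np.float32)), np.percentile(P,[1,99],axis=0))
np.save("bed.npy",P)
cv2.imwrite("pics/nutcrop.png",np.hstack([cv2.resize(p[210:280,260:380,::-1],None,fx=4,fy=4,interpolation=2)[:280,:400], cv2.resize(np.load("side.npz")["p"][140:210,310:410,::-1],None,fx=4,fy=4,interpolation=2)]))
```

```text
[358. 166.] 180 max z 0.7881 top ctr [ 0.4716 -0.0489  0.7881] ((471.583740234375, -48.8646240234375), (0.0, 0.0), 0.0)
[ 10. 178.] 525 max z 0.7881 top ctr [ 0.4716 -0.0489  0.7881] ((471.583740234375, -48.8646240234375), (0.0, 0.0), 0.0)
[350. 177.] 128 max z 0.7881 top ctr [ 0.4716 -0.0489  0.7881] ((471.583740234375, -48.8646240234375), (0.0, 0.0), 0.0)Traceback (most recent call last):
  File "<stdin>", line 12, in <module>
    return _quantile_unchecked(
        a, q, axis, out, overwrite_input, method, keepdims, weights)
    return _ureduce(a,
                    func=_quantile_ureduce_func,
    ...<5 lines>...
                    overwrite_input=overwrite_input,
                    method=method)
    r = func(a, **kwargs)
    result = _quantile(arr,
                       quantiles=q,
    ...<2 lines>...
                       out=out,
                       weights=wgt)
    slices_having_nans = np.isnan(arr[-1, ...])
                                  ~~~^^^^^^^^^
IndexError: index -1 is out of bounds for axis 0 with size 0
```

Run:
```python
from h import *
z=np.load("top.npz");W=z["W"];p=z["p"];d=z["d"];ok=d>0
print("valid",ok.mean())
reg=np.zeros(d.shape,bool);reg[210:272,280:330]=1
P=W[reg&ok&(W[...,2]>.12)];print("nut pts",len(P),np.percentile(P[:,2],[5,50,95]))
t=P[P[:,2]>.15];print("top",len(t),t.mean(0),np.ptp(t,0))
hsv=cv2.cvtColor(p,cv2.COLOR_RGB2HSV);print("bed px",hsv[275,200],W[275,200],W[240,262],"valid",d[275,200])
m=ok&(p[...,1].astype(int)>p[...,0]+12)&(abs(W[...,2]-.025)<.008)
m[:200]=0
Q=W[m][:,:2]*1000;print("bed",len(Q),cv2.minAreaRect(Q.astype(np.float32)) if len(Q) else 0)
cv2.imwrite("pics/nutcrop.png",np.hstack([cv2.resize(p[205:275,265:365,::-1],None,fx=4,fy=4,interpolation=2), cv2.resize(np.load("side.npz")["p"][140:210,310:410,::-1],None,fx=4,fy=4,interpolation=2)]))
# other nuts' tops
for n,(v,u) in {"big":(158,355),"small":(314,299)}.items():
    R=W[v-20:v+20,u-20:u+20][ok[v-20:v+20,u-20:u+20]];print(n,len(R),np.percentile(R[:,2],99))
```

```text
valid 0.99592578125
nut pts 667 [0.12486229 0.12818886 0.1596041 ]
top 302 [ 0.51802567 -0.0311179   0.15827935] [0.03284535 0.03078288 0.00837325]
bed px [ 69  41 144] [0.45161267 0.17369861 0.02534426] [0.52373186 0.05560032 0.02484713] valid 0.74724275
bed 9515 ((441.1201477050781, 216.92568969726562), (275.89569091796875, 801.6192016601562), 15.842764854431152)
big 1596 0.09043643282483708
small 1592 0.04898650975723845
```

View pics/nutcrop.png

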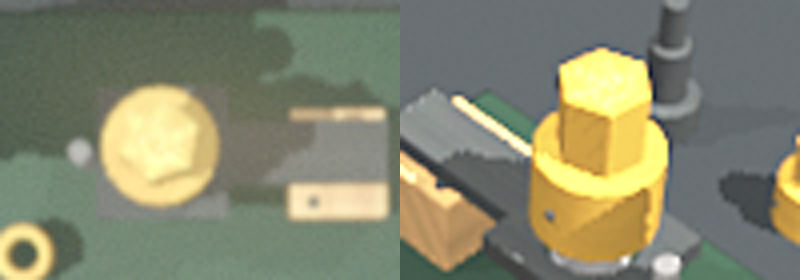

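The crop confirms it: the nut on the stud (top picture 305,240) has its top at z about 0.159. Its dark punch mark is at side picture (347,194) and faces +x. The other two tops are at 0.09 and 0.049, so those are the look-alikes. Next I need the press yaw and the hex angle.

Run:
```python
from h import *
z=np.load("top.npz");W=z["W"];d=z["d"];ok=d>0
m=(ok&(abs(W[...,2]-.025)<.007)).astype(np.uint8);m[:, :161]=0
m=m&(W[...,0]>.4)&(W[...,0]<.66)&(W[...,1]>-.25)&(W[...,1]<.3)
n,l,s,c=cv2.connectedComponentsWithStats(m.astype(np.uint8));i=1+np.argmax(s[1:,4])
Q=W[l==i][:,:2]*1000;r=cv2.minAreaRect(Q.astype(np.float32));print("bed",len(Q),r)
for lo,f in((1,max),(0,min)):
    ys=np.arange(-130,220,8);xs=[];yy=[]
    for y in ys:
        q=Q[abs(Q[:,1]-y)<4]
        if len(q)>5: xs.append(f(q[:,0]));yy.append(y)
    k=np.polyfit(yy,xs,1);res=xs-np.polyval(k,yy);g=abs(res)<4;k=np.polyfit(np.array(yy)[g],np.array(xs)[g],1);print("edge x=%.1f + %.4f y"%(k[1],k[0]),"deg",np.degrees(np.arctan(-k[0])))
# nut: skirt circle and hex
P=W[205:275,265:345][ok[205:275,265:345]]
sk=P[(P[:,2]>.122)&(P[:,2]<.132)];h=P[(P[:,2]>.1545)]
print("skirt",cv2.minEnclosingCircle((sk[:,:2]*1000).astype(np.float32)),"hex",len(h),h.mean(0),np.percentile(h[:,2],[5,95]))
w=(h[:,:2]-(h[:,:2].max(0)+h[:,:2].min(0))/2)*1000
for a in range(0,60,5):
    print(a,[round(float(np.ptp(np.percentile(w@[np.cos(t),np.sin(t)],[1,99]))),1) for t in np.radians([a,a+60,a+120])])
zs=np.load("side.npz");print("mark",zs["W"][194,347],zs["W"][193,348])
s=zs["W"];S=s[140:215,310:400].reshape(-1,3);hh=S[S[:,2]>.1545];print("side hex",hh.mean(0),len(hh))
```

```text
bed 11246 ((514.9861450195312, 47.02569580078125), (151.3950958251953, 417.0706481933594), 2.3847455978393555)
edge x=591.0 + -0.0374 y deg 2.1400333199436843
edge x=442.4 + -0.0396 y deg 2.2660026376575044
skirt ((518.23974609375, -30.94835662841797), 24.912630081176758) hex 301 [ 0.51806608 -0.03108572  0.15829753] [0.15645683 0.1601267 ]
0 [29.4, 30.3, 29.9]
5 [29.4, 29.9, 30.1]
10 [29.5, 29.6, 29.5]
15 [29.3, 29.2, 29.7]
20 [29.3, 29.3, 29.3]
25 [29.4, 29.0, 29.1]
30 [29.6, 29.1, 29.4]
35 [29.8, 29.6, 29.6]
40 [30.1, 29.9, 29.9]
45 [30.0, 29.9, 30.3]
50 [30.2, 30.2, 30.2]
55 [30.4, 30.0, 29.9]
mark [ 0.54377025 -0.02985016  0.10648626] [ 0.54462144 -0.02717575  0.11127198]
side hex [ 0.55150424 -0.00126459  0.19613393] 327
```

servo_tool:
  rows: [0.06,0,0,-0.25,0,0,0,0.06,0,0,-0.25,0,0,0,0.06,0,0,-0.25,0,0,0,0.06,0,0,-0.25,0,0,0,0.06,0,0,-0.25,0,0,0,0.06,0,0,-0.25,0,0,0,0.06,-0.508,-0.518,-0.25,0,0,0,0.06,-0.508,-0.518,-0.25,0,0,0,0.06,-0.508,-0.518,-0.25,0,0,0,0.06,-0.508,-0.518,-0.25,0,0,0]

```text
clock: 0.93
tool_pos: [0.2471, 0.4552, 0.4776]
orientation: [-3.141, -0.0, 2.874]
force: [1.1, 0.0, 0.2]
grip_width: 0.0602
gripper_force: 0.0
```

servo_tool:
  rows: [0.06,-0.39,-0.397,0,0,0,1.96,0.06,-0.39,-0.397,0,0,0,1.96,0.06,-0.39,-0.397,0,0,0,1.96,0.06,-0.39,-0.397,0,0,0,1.96,0.06,-0.39,-0.397,0,0,0,1.96,0.06,-0.39,-0.397,0,0,0,1.96,0.06,-0.39,-0.397,0,0,0,1.96,0.06,-0.39,-0.397,0,0,0,1.96,0.06,-0.39,-0.397,0,0,0,1.96,0.06,-0.39,-0.397,0,0,0,1.96]

```text
clock: 1.77
tool_pos: [0.4498, 0.0907, 0.4779]
orientation: [-3.142, -0.0, 1.617]
force: [0.9, 1.0, 0.3]
grip_width: 0.0601
gripper_force: 0.0
```

```bash
cat >> h.py <<'E'
from scipy.spatial.transform import Rotation as Ro
def go(x,y,z,yaw_deg):
    s=arm.state();R=Ro.from_euler("xyz",s["orientation"]);G=Ro.from_euler("xyz",[np.pi,0,np.radians(yaw_deg)])
    print("clock",s["clock"],"pos",s["tool_pos"].round(4),"yaw",np.degrees(s["orientation"][2]).round(2),"q",s["q"].round(2))
    print("shift",R.inv().apply(np.array([x,y,z])-s["tool_pos"]).round(4),"turn",(R.inv()*G).as_rotvec().round(4))
E
python3 -c "
from h import *
go(.518,-.031,.25,52.3)"
```

```text
clock 1.7667 pos [0.4498 0.0907 0.4779] yaw 92.62 q [0.07 0.09 1.27 0.   1.78 0.02]
shift [-0.1247  0.0626  0.2279] turn [-1.000e-04 -0.000e+00  7.038e-01]
```

servo_tool:
  rows: [0.06,-0.125,0.063,0,0,0,0.704,0.06,-0.125,0.063,0,0,0,0.704,0.06,-0.125,0.063,0,0,0,0.704,0.06,-0.125,0.063,0,0,0,0.704,0.06,-0.125,0.063,0.1,0,0,0.704,0.06,-0.125,0.063,0.2,0,0,0.704,0.06,-0.125,0.063,0.228,0,0,0.704,0.06,-0.125,0.063,0.228,0,0,0.704,0.06,-0.125,0.063,0.228,0,0,0.704,0.06,-0.125,0.063,0.228,0,0,0.704]

```text
clock: 2.6
tool_pos: [0.5163, -0.0285, 0.2452]
orientation: [-3.136, 0.003, 0.919]
force: [0.1, -0.0, -0.4]
grip_width: 0.0606
gripper_force: 0.0
```

Run:
```python
from h import *
go(.518,-.031,.15,52.3)
p,d,m=grab("wrist");W=world(d,m);cv2.imwrite("pics/w1.png",p[...,::-1]);print(np.round(m["T"],3).tolist())
m2=(d>0)&(W[...,2]>.1545)&(W[...,2]<.165)&(np.hypot(W[...,0]-.518,W[...,1]+.031)<.03)
h=W[m2]*1000;print(len(h),h.mean(0))
c=(h[:,:2].max(0)+h[:,:2].min(0))/2
print("hex ctr",c)
for o in range(0,60,3):
    print(o,[round(float(np.ptp(np.percentile(h[:,:2]@[np.cos(t),np.sin(t)],[.5,99.5]))),1) for t in np.radians([o,o+60,o+120])])
```

```text
clock 2.6 pos [ 0.5163 -0.0285  0.2452] yaw 52.64 q [-0.17  0.33  1.58  0.    1.24  0.48]
shift [-0.0008  0.0034  0.0952] turn [-0.0053  0.0028  0.0058]
[[0.795, 0.582, 0.171, 0.563], [-0.607, 0.766, 0.214, 0.032], [-0.006, -0.273, 0.962, 0.403], [0.0, 0.0, 0.0, 1.0]]
1451 [516.94066336 -29.88782995 159.36803408]
hex ctr [516.5928389  -30.38849147]
0 [31.7, 32.0, 31.8]
3 [31.6, 31.8, 31.5]
6 [31.4, 31.5, 31.2]
9 [31.1, 31.2, 30.9]
12 [30.8, 30.9, 30.4]
15 [30.4, 30.3, 30.0]
18 [30.2, 30.0, 29.7]
21 [29.8, 29.8, 29.4]
24 [29.9, 30.1, 29.3]
27 [30.2, 30.4, 29.6]
30 [30.6, 30.7, 30.0]
33 [30.9, 31.1, 30.4]
36 [31.3, 31.5, 30.7]
39 [31.6, 31.8, 31.0]
42 [31.7, 32.0, 31.3]
45 [31.8, 32.1, 31.5]
48 [31.9, 32.3, 31.7]
51 [32.0, 32.3, 31.8]
54 [32.0, 32.2, 31.9]
57 [32.1, 32.0, 31.9]
```

View pics/w1.png

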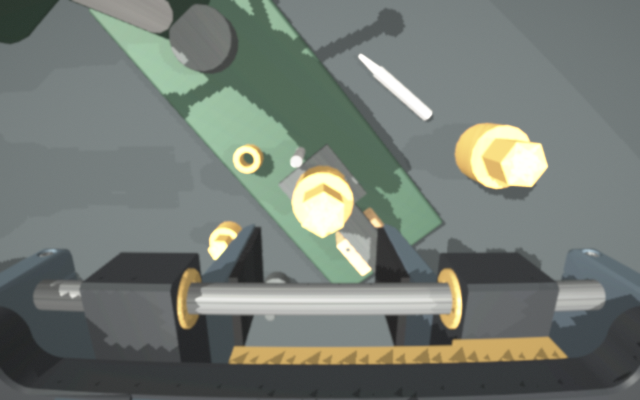

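The wrist view shows the nut at (322,200) with the hex flats square to the jaws and the fingers clear of everything around. I'll go partway down and let it settle.

servo_tool:
  rows: [0.06,0,0,0.06,0,0,0,0.06,0,0,0.06,0,0,0,0.06,0,0,0.06,0,0,0,0.06,0,0,0.06,0,0,0,0.06,0,0,0.06,0,0,0]

```text
clock: 3.07
tool_pos: [0.5199, -0.029, 0.1917]
orientation: [3.14, -0.001, 0.919]
force: [0.0, -0.0, 0.2]
grip_width: 0.06
gripper_force: 0.0
```

Run:
```python
from h import *
go(.5175,-.031,.146,52.3)
p,d,m=grab("top");W=world(d,m);print(arm.state()["force"],arm.state()["torque"])
```

```text
clock 3.0667 pos [ 0.5199 -0.029   0.1917] yaw 52.65 q [-0.17  0.39  1.65 -0.    1.1   0.48]
shift [-0.0031 -0.0008  0.0457] turn [ 0.0019 -0.001   0.006 ]
[-0.18261261  0.58397519  0.91332118] [-0.07213463  0.11677352  0.07142922]
```

servo_tool:
  rows: [0.06,-0.003,-0.001,0.025,0,0,0.006,0.06,-0.003,-0.001,0.0455,0,0,0.006,0.06,-0.003,-0.001,0.0455,0,0,0.006,0.05,-0.003,-0.001,0.0455,0,0,0.006,0.04,-0.003,-0.001,0.0455,0,0,0.006,0.034,-0.003,-0.001,0.0455,0,0,0.006,0.0335,-0.003,-0.001,0.0455,0,0,0.006,0.0335,-0.003,-0.001,0.0455,0,0,0.006,0.0335,-0.003,-0.001,0.0455,0,0,0.006]
  squeeze: 10

```text
clock: 3.87
tool_pos: [0.5165, -0.0306, 0.1449]
orientation: [3.141, -0.0, 0.913]
force: [0.0, -0.2, 0.1]
grip_width: 0.0338
gripper_force: 0.0
```

Run:
```python
from h import *
go(.5175,-.031,.146,52.3);s=arm.state();print(s["force"].round(2),s["torque"].round(3),s["grip_width"],s["gripper_force"])
```

```text
clock 3.8667 pos [ 0.5165 -0.0306  0.1449] yaw 52.3 q [-0.17  0.45  1.71 -0.    0.98  0.48]
shift [ 0.0003  0.001  -0.0011] turn [ 0.0007 -0.0003  0.    ]
[ 0.   -0.21  0.08] [-0.096  0.124  0.043] 0.03384933594978207 0.0
```

servo_tool:
  rows: [0.032,0,0,0,0,0,0,0.031,0,0,0,0,0,0,0.031,0,0,0,0,0,0,0.031,0,0,0,0,0,0]
  squeeze: 10

```text
clock: 4.2
tool_pos: [0.5163, -0.0306, 0.1444]
orientation: [3.142, -0.0, 0.913]
force: [0.8, -0.4, 1.1]
grip_width: 0.0308
gripper_force: 0.2
```

servo_tool:
  rows: [0.031,0,0.0005,0,0,0,0,0.031,0,0.0005,0,0,0,-0.035,0.031,0,0.0005,0,0,0,-0.07,0.031,0,0.0005,0,0,0,-0.105,0.031,0,0.0005,0,0,0,-0.14,0.031,0,0.0005,0,0,0,-0.175,0.031,0,0.0005,0,0,0,-0.21,0.031,0,0.0005,0,0,0,-0.245,0.031,0,0.0005,0,0,0,-0.28,0.031,0,0.0005,0,0,0,-0.28]
  squeeze: 10

```text
clock: 5.03
tool_pos: [0.5166, -0.0309, 0.1444]
orientation: [-3.141, 0.0, 1.195]
force: [-0.3, 0.5, 0.1]
grip_width: 0.031
gripper_force: 0.6
```

```bash
cat >> h.py <<'E'
def look(save=None):
    s=arm.state();print("clock",s["clock"].round(2) if hasattr(s["clock"],'round') else s["clock"],"pos",s["tool_pos"].round(4),"yaw",np.degrees(s["orientation"][2]).round(1),"F",s["force"].round(1),"T",s["torque"].round(3),"w",round(float(s["grip_width"]),4),"gf",s["gripper_force"],"q6",s["q"][5].round(2))
    p,d,m=grab("side");W=world(d,m)
    hsv=cv2.cvtColor(p,cv2.COLOR_RGB2HSV)
    b=(d>0)&(hsv[...,0]>12)&(hsv[...,0]<34)&(hsv[...,1]>90)&(np.hypot(W[...,0]-.518,W[...,1]+.031)<.03)
    P=W[b];r=np.hypot(P[:,0]-.518,P[:,1]+.031);sk=P[r>.022]
    top=P[(r>.0185)&(r<.0225)]
    print("n",len(P),"skirt z lo/hi",np.percentile(sk[:,2],[1,3,97,99]).round(4),"med",np.median(top[:,2]).round(4))
    # mark: dark pixel on skirt
    if save: cv2.imwrite(save,cv2.resize(p[110:235,270:430,::-1],None,fx=4,fy=4,interpolation=2))
E
python3 -c "
from h import *
look('pics/s1.png')"
```

```text
clock 5.0333 pos [ 0.5166 -0.0309  0.1444] yaw 68.4 F [-0.3  0.5  0.1] T [-0.096  0.071 -0.009] w 0.031 gf 0.6123859433500911 q6 0.2
n 1385 skirt z lo/hi [0.0914 0.0926 0.2402 0.2424] med 0.1274
```

View pics/s1.png

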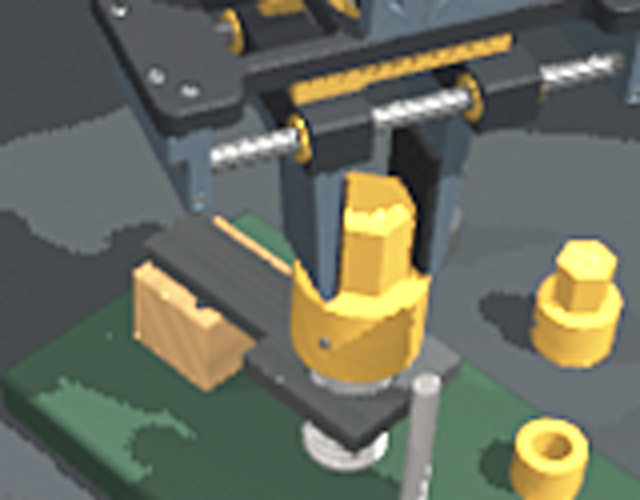

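The nut follows the jaws. The mark has moved to side (351,196) and the skirt top is still at 0.127, so it hasn't dropped yet. Continuing anticlockwise.

servo_tool:
  rows: [0.031,0,0,0,0,0,-0.035,0.031,0,0,0,0,0,-0.07,0.031,0,0,0,0,0,-0.105,0.031,0,0,0,0,0,-0.14,0.031,0,0,0,0,0,-0.175,0.031,0,0,0,0,0,-0.175]
  squeeze: 10

```text
clock: 5.58
tool_pos: [0.5166, -0.0309, 0.1444]
orientation: [-3.141, 0.0, 1.368]
force: [0.8, -0.3, 0.7]
grip_width: 0.0308
gripper_force: 0.6
```

```bash
python3 -c "
from h import *
look()"
```

```text
clock 5.5833 pos [ 0.5166 -0.0309  0.1444] yaw 78.4 F [ 0.8 -0.3  0.7] T [-0.104  0.07   0.018] w 0.0308 gf 0.6214952049413114 q6 0.03
n 1308 skirt z lo/hi [0.0911 0.0927 0.2404 0.2423] med 0.1273
```

servo_tool:
  rows: [0.031,0,0,0,0,0,-0.035,0.031,0,0,0,0,0,-0.07,0.031,0,0,0,0,0,-0.105,0.031,0,0,0,0,0,-0.14,0.031,0,0,0,0,0,-0.175,0.031,0,0,0,0,0,-0.175]
  squeeze: 10

```text
clock: 6.13
tool_pos: [0.5167, -0.0309, 0.1444]
orientation: [3.142, -0.0, 1.543]
force: [-0.1, -1.2, -1.0]
grip_width: 0.0312
gripper_force: 0.6
```

```bash
python3 -c "
from h import *
look()"
```

```text
clock 6.1333 pos [ 0.5167 -0.0309  0.1444] yaw 88.4 F [-0.1 -1.2 -1. ] T [-0.088  0.05  -0.092] w 0.0312 gf 0.6444893201842206 q6 -0.15
n 1202 skirt z lo/hi [0.0913 0.0926 0.2411 0.2419] med 0.127
```

servo_tool:
  rows: [0.031,0,0,0,0,0,-0.035,0.031,0,0,0,0,0,-0.07,0.031,0,0,0,0,0,-0.105,0.031,0,0,0,0,0,-0.14,0.031,0,0,0,0,0,-0.175,0.031,0,0,0,0,0,-0.175]
  squeeze: 10

```text
clock: 6.68
tool_pos: [0.5166, -0.0309, 0.1444]
orientation: [-3.142, -0.0, 1.717]
force: [-0.1, -0.4, 0.6]
grip_width: 0.0313
gripper_force: 0.7
```

```bash
python3 -c "
from h import *
look('pics/s2.png')"
```

```text
clock 6.6833 pos [ 0.5166 -0.0309  0.1444] yaw 98.4 F [-0.1 -0.4  0.6] T [-0.143  0.033  0.   ] w 0.0313 gf 0.6955540414310235 q6 -0.32
n 1090 skirt z lo/hi [0.091  0.0923 0.241  0.2427] med 0.1272
```

servo_tool:
  rows: [0.031,0,0,0,0,0,-0.035,0.031,0,0,0,0,0,-0.07,0.031,0,0,0,0,0,-0.105,0.031,0,0,0,0,0,-0.14,0.031,0,0,0,0,0,-0.175,0.031,0,0,0,0,0,-0.175]
  squeeze: 10

```text
clock: 7.23
tool_pos: [0.5166, -0.0309, 0.1444]
orientation: [-3.141, -0.0, 1.892]
force: [-0.5, 0.9, -0.3]
grip_width: 0.0307
gripper_force: 0.8
```

```bash
python3 -c "
from h import *
look('pics/s2.png')"
```

```text
clock 7.2333 pos [ 0.5166 -0.0309  0.1444] yaw 108.4 F [-0.5  0.9 -0.3] T [-0.077  0.023 -0.055] w 0.0307 gf 0.8089902186475229 q6 -0.5
n 1001 skirt z lo/hi [0.0912 0.0928 0.241  0.2424] med 0.1268
```

View pics/s2.png

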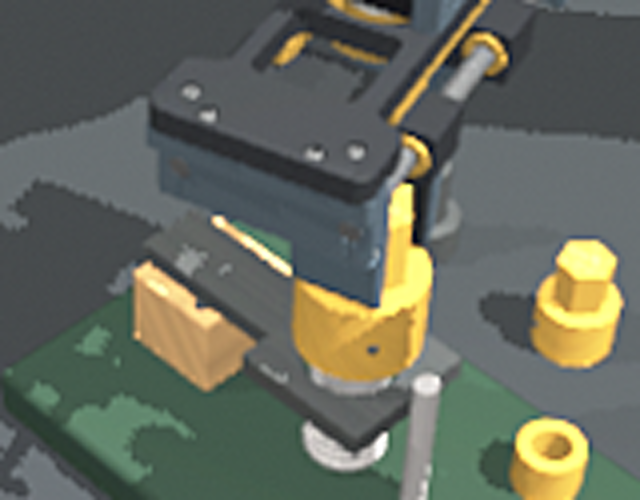

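The mark is now at side crop (373,349), so the nut is following. It still sits at 0.127, so I'll keep turning.

servo_tool:
  rows: [0.031,0,0,0,0,0,-0.035,0.031,0,0,0,0,0,-0.07,0.031,0,0,0,0,0,-0.105,0.031,0,0,0,0,0,-0.14,0.031,0,0,0,0,0,-0.175,0.031,0,0,0,0,0,-0.175]
  squeeze: 10

```text
clock: 7.78
tool_pos: [0.5167, -0.0309, 0.1444]
orientation: [3.142, 0.0, 2.067]
force: [1.0, 0.6, -0.2]
grip_width: 0.0313
gripper_force: 0.2
```

```bash
python3 -c "
from h import *
look()"
```

```text
clock 7.7833 pos [ 0.5167 -0.0309  0.1444] yaw 118.4 F [ 1.   0.6 -0.2] T [-0.044 -0.056 -0.001] w 0.0313 gf 0.17761081515345722 q6 -0.67
n 926 skirt z lo/hi [0.0789 0.0814 0.2388 0.2421] med 0.1185
```

It dropped: the skirt top went from 0.127 to 0.1185 after about 60 deg. I'll lower the jaws 9 mm with the nut, then turn clockwise, following the 4.8 mm/rad.

servo_tool:
  rows: [0.031,0,0,0.005,0,0,0,0.031,0,0,0.009,0,0,0,0.031,0,0,0.009,0,0,0.05,0.031,0,0,0.0092,0,0,0.12,0.031,0,0,0.0095,0,0,0.2,0.031,0,0,0.0098,0,0,0.28,0.031,0,0,0.0102,0,0,0.36,0.031,0,0,0.0106,0,0,0.44,0.031,0,0,0.011,0,0,0.52,0.031,0,0,0.0112,0,0,0.56]
  squeeze: 20

```text
clock: 8.67
tool_pos: [0.5166, -0.0309, 0.1327]
orientation: [-3.141, -0.0, 1.502]
force: [-0.2, -0.3, 0.1]
grip_width: 0.0311
gripper_force: 0.6
```

```bash
python3 -c "
from h import *
look()"
```

```text
clock 8.6667 pos [ 0.5166 -0.0309  0.1327] yaw 86.0 F [-0.2 -0.3  0.1] T [-0.097 -0.026 -0.023] w 0.0311 gf 0.6355857802918763 q6 -0.11
n 1126 skirt z lo/hi [0.0787 0.0801 0.2291 0.2306] med 0.1159
```

servo_tool:
  rows: [0.031,0,0,0.0003,0,0,0.06,0.031,0,0,0.0006,0,0,0.12,0.031,0,0,0.0009,0,0,0.18,0.031,0,0,0.0012,0,0,0.24,0.031,0,0,0.0014,0,0,0.3,0.031,0,0,0.0017,0,0,0.36,0.031,0,0,0.002,0,0,0.42,0.031,0,0,0.0023,0,0,0.48,0.031,0,0,0.0026,0,0,0.54,0.031,0,0,0.0026,0,0,0.54]
  squeeze: 20

```text
clock: 9.55
tool_pos: [0.5168, -0.0308, 0.1304]
orientation: [3.142, -0.0, 0.965]
force: [0.8, 0.8, 0.2]
grip_width: 0.0311
gripper_force: 0.9
```

```bash
python3 -c "
from h import *
look()"
```

```text
clock 9.55 pos [ 0.5168 -0.0308  0.1304] yaw 55.3 F [0.8 0.8 0.2] T [-0.007 -0.074  0.005] w 0.0311 gf 0.8649411030091869 q6 0.43
n 1391 skirt z lo/hi [0.0767 0.078  0.2257 0.2274] med 0.1135
```

servo_tool:
  rows: [0.031,0,0,0.0003,0,0,0.06,0.031,0,0,0.0006,0,0,0.12,0.031,0,0,0.0009,0,0,0.18,0.031,0,0,0.0012,0,0,0.24,0.031,0,0,0.0014,0,0,0.3,0.031,0,0,0.0014,0,0,0.3]
  squeeze: 40

```text
clock: 10.1
tool_pos: [0.5166, -0.0309, 0.129]
orientation: [-3.142, 0.0, 0.667]
force: [0.5, 0.4, -1.4]
grip_width: 0.0309
gripper_force: 0.6
```

```bash
cat >> h.py <<'E'
def tq(n=5):
    t=[];e=[];f=[]
    for i in range(n):
        s=arm.state();t.append(s["torque"][2]);e.append(s["joint_efforts"][5]);f.append(s["force"]);arm.read_camera("side")
    print("Tz",np.mean(t).round(3),np.std(t).round(3),"eff6",np.round(e,4),"F",np.mean(f,0).round(2))
E
python3 -c "
from h import *
look();tq()"
```

```text
clock 10.1 pos [ 0.5166 -0.0309  0.129 ] yaw 38.2 F [ 0.5  0.4 -1.4] T [-0.027  0.     0.056] w 0.0309 gf 0.5695598705551674 q6 0.73
n 1385 skirt z lo/hi [0.0754 0.0767 0.225  0.2265] med 0.1119
Tz 0.011 0.023 eff6 [ 1.4965  0.5528  0.1286 -0.0249 -0.0668] F [ 1.17 -0.27 -0.75]
```

servo_tool:
  rows: [0.031,0,0,0.0003,0,0,0.05,0.031,0,0,0.0005,0,0,0.1,0.031,0,0,0.0007,0,0,0.15,0.031,0,0,0.0007,0,0,0.15]
  squeeze: 40

```text
clock: 10.73
tool_pos: [0.5166, -0.0309, 0.1285]
orientation: [-3.141, 0.0, 0.516]
force: [-0.3, 0.8, -0.2]
grip_width: 0.0309
gripper_force: 0.3
```

```bash
python3 -c "
from h import *
look();tq(6)"
```

```text
clock 10.7333 pos [ 0.5166 -0.0309  0.1285] yaw 29.6 F [-0.3  0.8 -0.2] T [-0.034  0.143 -0.07 ] w 0.0309 gf 0.31369272592201014 q6 0.88
n 1352 skirt z lo/hi [0.0746 0.0756 0.2246 0.2261] med 0.1112
Tz -0.009 0.021 eff6 [ 1.2521  0.475   0.121  -0.009  -0.0468 -0.0506] F [ 0.08 -0.23  0.07]
```

servo_tool:
  rows: [0.031,0,0,0.0002,0,0,0.04,0.031,0,0,0.0004,0,0,0.08,0.031,0,0,0.0004,0,0,0.08,0.031,0,0,0.0004,0,0,0.08]
  squeeze: 40

```text
clock: 11.42
tool_pos: [0.5166, -0.0309, 0.1281]
orientation: [3.142, -0.0, 0.439]
force: [-0.4, 0.7, 0.8]
grip_width: 0.0311
gripper_force: 0.0
```

```bash
python3 -c "
from h import *
look();tq(5)"
```

```text
clock 11.4167 pos [ 0.5166 -0.0309  0.1281] yaw 25.2 F [-0.4  0.7  0.8] T [-0.08   0.126  0.044] w 0.0311 gf 0.01435215850383642 q6 0.96
n 1333 skirt z lo/hi [0.0744 0.0755 0.2239 0.2254] med 0.1109
Tz 0.004 0.024 eff6 [ 0.1688  0.0211 -0.0277 -0.0382 -0.0351] F [ 0.12 -0.07  0.18]
```

servo_tool:
  rows: [0.031,0,0,0.0002,0,0,0.04,0.031,0,0,0.0004,0,0,0.08,0.031,0,0,0.0004,0,0,0.08,0.031,0,0,0.0004,0,0,0.08]
  squeeze: 40

```text
clock: 12.05
tool_pos: [0.5168, -0.031, 0.1279]
orientation: [3.141, -0.0, 0.359]
force: [0.1, -0.5, 1.5]
grip_width: 0.0308
gripper_force: 1.6
```

```bash
python3 -c "
from h import *
look();tq(5)"
```

```text
clock 12.05 pos [ 0.5168 -0.031   0.1279] yaw 20.6 F [ 0.1 -0.5  1.5] T [-0.185  0.045  0.054] w 0.0308 gf 1.6367433249251917 q6 1.04
n 1299 skirt z lo/hi [0.0743 0.0755 0.2233 0.2253] med 0.1109
Tz 0.005 0.036 eff6 [ 1.876e-01  4.660e-02  2.300e-03 -5.100e-03  1.000e-04] F [ 1.09 -0.76  2.84]
```

servo_tool:
  rows: [0.031,0,0,0,0,0,0.03,0.031,0,0,0,0,0,0.06,0.031,0,0,0,0,0,0.06,0.031,0,0,0,0,0,0.06]
  squeeze: 60

```text
clock: 12.68
tool_pos: [0.5166, -0.0309, 0.1277]
orientation: [3.142, 0.0, 0.299]
force: [0.7, -0.4, 2.6]
grip_width: 0.0311
gripper_force: 1.3
```

```bash
python3 -c "
from h import *
look();tq(6)"
```

```text
clock 12.6833 pos [ 0.5166 -0.0309  0.1277] yaw 17.1 F [ 0.7 -0.4  2.6] T [-0.188  0.016  0.017] w 0.0311 gf 1.3495715250246576 q6 1.1
n 1275 skirt z lo/hi [0.0743 0.0754 0.2233 0.2251] med 0.1107
Tz 0.014 0.015 eff6 [ 0.1425  0.0342  0.0003 -0.0049 -0.0007  0.0057] F [ 0.79 -0.37  2.21]
```

servo_tool:
  rows: [0.031,0,0,0,0,0,0.04,0.031,0,0,0,0,0,0.08,0.031,0,0,0,0,0,0.08,0.031,0,0,0,0,0,0.08]
  squeeze: 60

```text
clock: 13.37
tool_pos: [0.5166, -0.0309, 0.1277]
orientation: [-3.141, 0.0, 0.219]
force: [0.4, 0.7, 0.4]
grip_width: 0.0309
gripper_force: 0.8
```

```bash
python3 -c "
from h import *
look();tq(6)"
```

```text
clock 13.3667 pos [ 0.5166 -0.0309  0.1277] yaw 12.6 F [0.4 0.7 0.4] T [-0.166  0.031  0.047] w 0.0309 gf 0.8242152697494021 q6 1.18
n 1246 skirt z lo/hi [0.0746 0.0753 0.2227 0.2251] med 0.1107
Tz 0.002 0.045 eff6 [ 0.1826  0.0355 -0.0117 -0.0207 -0.0165 -0.0092] F [ 0.51 -0.53  0.77]
```

servo_tool:
  rows: [0.031,0,0,0,0,0,0.04,0.031,0,0,0,0,0,0.08,0.031,0,0,0,0,0,0.08,0.031,0,0,0,0,0,0.08]
  squeeze: 60

```text
clock: 14.05
tool_pos: [0.5169, -0.0309, 0.1277]
orientation: [3.141, -0.001, 0.139]
force: [3.4, 0.1, -1.4]
grip_width: 0.0312
gripper_force: 3.4
```

```bash
python3 -c "
from h import *
look('pics/s3.png');tq(6)"
```

```text
clock 14.05 pos [ 0.5169 -0.0309  0.1277] yaw 8.0 F [ 3.4  0.1 -1.4] T [-0.023 -0.41   0.025] w 0.0312 gf 3.3563255332410336 q6 1.26
n 1205 skirt z lo/hi [0.0742 0.0756 0.2232 0.2254] med 0.1112
Tz 0.025 0.024 eff6 [ 0.1903  0.0482  0.0041 -0.0028  0.0026  0.0109] F [ 3.8   0.04 -1.93]
```

View pics/s3.png

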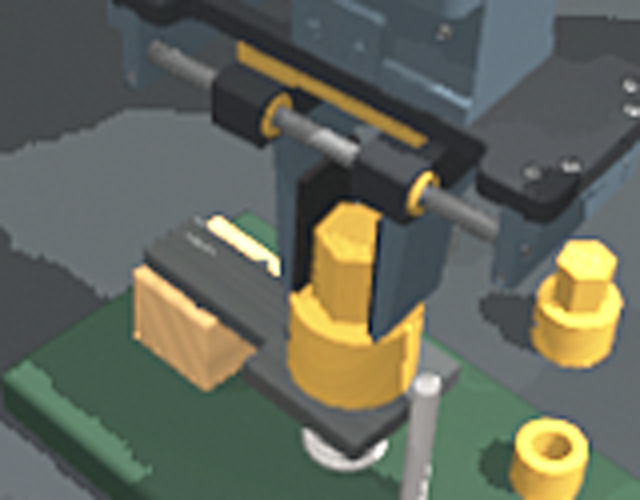

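The strap now lies on the block, with the nut's skirt on the strap (crop 350,390). The torque is still small, so I'll go on in small steps.

servo_tool:
  rows: [0.031,0,0,0,0,0,0.03,0.031,0,0,0,0,0,0.06,0.031,0,0,0,0,0,0.06,0.031,0,0,0,0,0,0.06]
  squeeze: 60

```text
clock: 14.73
tool_pos: [0.5168, -0.0309, 0.1277]
orientation: [3.142, -0.0, 0.079]
force: [5.3, 1.3, -2.4]
grip_width: 0.0312
gripper_force: 9.3
```

```bash
python3 -c "
from h import *
look();tq(6)"
```

```text
clock 14.7333 pos [ 0.5168 -0.0309  0.1277] yaw 4.5 F [ 5.3  1.3 -2.4] T [-0.001 -0.676  0.19 ] w 0.0312 gf 9.338325021089986 q6 1.32
n 1159 skirt z lo/hi [0.0747 0.0757 0.2222 0.2249] med 0.111
Tz 0.185 0.028 eff6 [0.2634 0.1969 0.1812 0.1779 0.1773 0.177 ] F [ 4.35  0.61 -3.24]
```

servo_tool:
  rows: [0.031,0,0,0,0,0,0.012,0.031,0,0,0,0,0,0.022,0.031,0,0,0,0,0,0.022,0.031,0,0,0,0,0,0.022]
  squeeze: 60

```text
clock: 15.42
tool_pos: [0.5168, -0.0308, 0.1277]
orientation: [-3.142, -0.0, 0.057]
force: [5.3, 0.7, -4.9]
grip_width: 0.0313
gripper_force: 11.7
```

```bash
python3 -c "
from h import *
look();tq(8)"
```

```text
clock 15.4167 pos [ 0.5168 -0.0308  0.1277] yaw 3.3 F [ 5.3  0.7 -4.9] T [ 0.134 -0.792  0.323] w 0.0313 gf 11.667762781726196 q6 1.34
n 1154 skirt z lo/hi [0.0747 0.0759 0.2217 0.2249] med 0.111
Tz 0.337 0.016 eff6 [0.3646 0.3469 0.3427 0.3419 0.3417 0.3417 0.3417 0.3417] F [ 5.45  1.53 -3.55]
```

Torque is 0.34 N m, which is snug (a shade over), so I'll stop here. I'll unload within the jaw slack, open, and back straight up.

servo_tool:
  rows: [0.031,0,0,0,0,0,-0.03,0.031,0,0,0,0,0,-0.06,0.033,0,0,0,0,0,-0.06,0.037,0,0,0,0,0,-0.06,0.045,0,0,0,0,0,-0.06,0.055,0,0,0,0,0,-0.06,0.06,0,0,0,0,0,-0.06,0.06,0,0,0,0,0,-0.06,0.06,0,0,-0.02,0,0,-0.06,0.06,0,0,-0.04,0,0,-0.06]

```text
clock: 16.7
tool_pos: [0.5158, -0.0308, 0.1674]
orientation: [-3.141, 0.002, 0.116]
force: [0.2, -0.6, 0.1]
grip_width: 0.0601
gripper_force: 0.0
```

servo_tool:
  rows: [0.06,0,0,-0.03,0,0,0,0.06,0,0,-0.06,0,0,0,0.06,0,0,-0.1,0,0,0,0.06,0,0,-0.14,0,0,0,0.06,0,0,-0.17,0,0,0,0.06,0,0,-0.18,0,0,0,0.06,0,0,-0.18,0,0,0,0.06,0,0,-0.18,0,0,0]

```text
clock: 17.37
tool_pos: [0.5165, -0.0309, 0.3473]
orientation: [-3.142, -0.0, 0.116]
force: [0.3, -0.2, -0.9]
grip_width: 0.0601
gripper_force: 0.0
```

Run:
```python
from h import *
look()
p,d,m=grab("side");W=world(d,m);p2,d2,m2=grab("top");W2=world(d2,m2)
cv2.imwrite("pics/f.png",np.hstack([cv2.resize(p[120:240,280:420,::-1],(420,360),interpolation=2),cv2.resize(p2[200:300,240:370,::-1],(380,360),interpolation=2)])) 
a=np.load("top.npz")
for n,(v,u) in {"strap end":(245,350),"strap mid":(245,328)}.items(): print(n,a["W"][v,u].round(4),W2[v,u].round(4))
P=W2[205:275,265:345].reshape(-1,3);h=P[(P[:,2]>.135)&(P[:,2]<.15)];print("head",np.median(h,0))
for r,nm in (((248,262,334,366),"block"),((258,280,258,284),"bushing"),((300,328,330,360),"arbor"),((175,195,262,322),"punch")):
    y0,y1,x0,x1=r;print(nm,"pic diff",np.abs(p2[y0:y1,x0:x1].astype(int)-a["p"][y0:y1,x0:x1]).mean())
```

```text
clock 17.3667 pos [ 0.5165 -0.0309  0.3473] yaw 6.6 F [ 0.3 -0.2 -0.9] T [-0.076  0.116  0.026] w 0.0601 gf 0.0 q6 1.28
n 1355 skirt z lo/hi [0.0743 0.0753 0.1118 0.1122] med 0.111
strap end [ 0.5155 -0.1128  0.0787] [ 0.4757 -0.0549  0.7209]
strap mid [ 0.5142 -0.0725  0.0812] [ 0.4757 -0.0511  0.72  ]
head [nan nan nan]
block pic diff 56.736607142857146
bushing pic diff 40.294871794871796
arbor pic diff 41.36825396825397
punch pic diff 33.066944444444445
  return _methods._mean(a, axis=axis, dtype=dtype,
  ret = um.true_divide(
```

View pics/f.png

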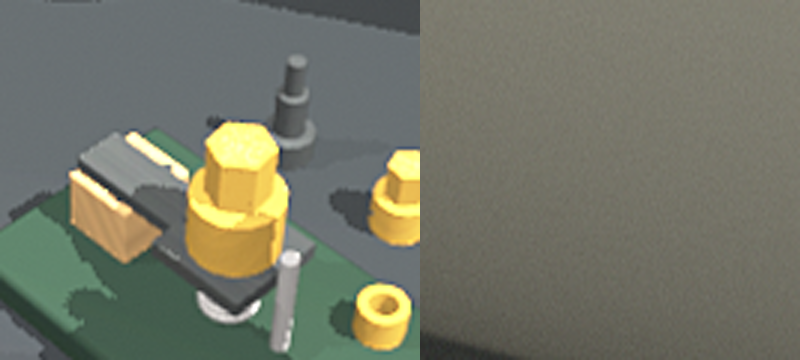

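The jaws are clear. In the side view the nut sits on the strap (235,220), the strap is on the block (115,200), and the bystanders are standing. I'll do one numeric check and hand in.

Run:
```python
from h import *
a=np.load("side.npz");p,d,m=grab("side");W=world(d,m)
f=lambda W:np.median(W[(abs(W[...,0]-.515)<.012)&(W[...,1]>-.125)&(W[...,1]<-.07)&(W[...,2]>.06)&(W[...,2]<.09)][:,2])
dz=f(W)-f(a["W"]);df={n:np.abs(p[y0:y1,x0:x1].astype(int)-a["p"][y0:y1,x0:x1]).mean().round(1) for n,(y0,y1,x0,x1) in {"block foot":(190,207,305,330),"bushing":(212,236,396,418),"small nut":(168,202,400,428),"arbor":(138,160,372,386),"punch":(260,302,280,342)}.items()}
print("strap dz",dz,df)
if -.0055<dz<-.003: print(arm.finish_job())
```

```text
strap dz -0.0041135253271920025 {'block foot': np.float64(3.2), 'bushing': np.float64(1.4), 'small nut': np.float64(0.7), 'arbor': np.float64(1.1), 'punch': np.float64(0.8)}
the job is handed in; nothing more can be done
None
```

The nut dropped onto the thread after about 60° anticlockwise, then ran on clockwise until the strap came down 4.1 mm onto the block. Final torque was about 0.34 N m, slightly over the 0.2–0.3 N m snug range; the jaws are clear, the block and surrounding parts look undisturbed, and the job is handed in.

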